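# Pack two gabbro samples into the dispatch box

## Robot

A 6-joint arm with a two-finger parallel gripper is mounted at the origin on the work surface. World frame = base frame: x ahead of the robot, y to its left, z up, the work surface at z = 0. Lengths are in m, angles in rad, forces in N, time in s.
With the tool pointing down it reaches from about 0.4 to 0.925 m from the base axis. Payload 12.5 kg.
Tool frame: the origin (TCP) lies at the very end of the fingers, on their centre line; the grasp point (between the pads) lies 19 mm behind it; z points along the fingers, y is the line along which they close (so a half turn about z gives the same grasp; the last joint's range is limited). The gripper opens to 95 mm and grips with 3 to 60 N. Pads are 20 mm wide; open, the fingers measure 119 mm over their backs; the gripper's body (75 mm by 180 mm) begins 59 mm behind the grasp point.
Start: joints at [-1.343, 0.491, 1.559, -0, 1.092, -0.106], TCP at [0.205, -0.591, 0.215] pointing down, gripper open.
Joint ranges: [-3.1, 3.1], [-0.84, 2.19], [0.05, 2.79], [-1.13, 4.28], [0.06, 2.93], [-2.69, 2.69]. Speed limits (rad/s): [2.22, 2.22, 2.79, 3.14, 3.14, 3.14].

## Interface

Orientations are given as a unit quaternion [x, y, z, w].
In Python, from station import bot, capture, calibration, ticket gives the robot as it stands. The module is installed in compiled form; this text tells all that it offers.
- The arm moves only by the tool step_arm, never from a script. Its argument "moves" is a list that holds one entry, the list of rows, each a list of 7 numbers: the shift along the tool's x, y, z in mm, then the turn, a rotation vector about the tool's x, y, z in degrees, then the finger opening in mm, from 0 to 95.1. In form: [[[tx, ty, tz, ax, ay, az, jaw], ...]]. A call has 1 to 8 rows; each row shifts and turns the commanded pose from where the row before left it, along the tool's axes as they then stand; what a row does not reach is not made up. A row lasts 1/12 s, in which the tool goes at most 41.7 mm and 7.16 degrees, less where a joint would pass 70% of its speed; a pose out of reach is approached as far as the arm can. A call with a gripper value outside its range is refused whole. The fingers move at their own pace and stop on an object; "grip_force" is the grip in N (left out, the last holds). Time passes only in rows, so rows that do not move let the fingers close. It gives the time, the measured TCP pose, the force, the opening and the grip force at its end, in the units of the state.
- bot.get_state(): the state, without advancing time (a new reading comes with each control period).
- capture(name): name is "side" or "top"; returns the picture (420x560x3 uint8, red, green, blue); there is no depth.
- calibration(name): a dict with "K" (3x3 intrinsics, pixels), "distortion" ([k1, k2, p1, p2, k3] as OpenCV has them; the pictures are not rectified), "rvec" (rotation vector, rad) and "tvec" (3), from world to camera coordinates, as OpenCV has them. Camera axes: x right, y down, z forward; pixel columns grow to the right and rows downward; lengths in m; the calibration is good to about 2 mm. A picture is of the moment at which its call begins. calibration takes no time and is no camera call.
- ticket.finish_job(): hands the job in; it is judged then, once.
The state is a dict: "clock": time; "joint_positions": joint angles; "joint_vel": joint speeds; "tau": joint torques, N m; "ee_pos": TCP position; "eef_rot": TCP orientation; "force": force on the tool from outside, world axes, zero at the start; "ft_torque": the same for the moment, N m; "opening": finger opening in m; "grip_force": force on a finger pad.
Only numpy, scipy, OpenCV 4.12 (cv2) and the standard library are available. Lean on these libraries where they do the work, as an engineer would, in place of code of your own. Each camera call takes 0.05 s, during which the arm holds its last target. There are 200 camera calls.

## Task

Pack the tall gabbro core stub and the tall sawn gabbro block (not the short pieces of the same rock), both standing upright on the floor of the open plywood sample box, into the free space beside the small tin that is already in it. Set them down gently rather than dropping them, and leave the tin standing in the box.

Things in the scene. Friction and masses are not known exactly. Their poses are not given: they have to be found in the camera images.
- stub_center (a point): Centre (half-way up) of the tall core stub: a loose upright cylinder of dark speckled gabbro, 48 mm in diameter, 90 mm tall, about 0.5 kg, standing on the table; z up along its axis. A short piece of the same core (48 mm across, only 36 mm tall) is a bystander.
- block_center (a point): Centre (half-way up) of the tall sawn block: a loose upright gabbro block, 50 mm along its x, 40 mm along its y, 85 mm tall (z), about 0.5 kg, standing on the table. A thin slab of the same plan (50 x 40 mm, only 22 mm tall) is a bystander.
- crate: Open plywood sample box, fixed to the table, not movable. Origin: centre of its underside, on the table; x across, y along, z up. Outside 84 mm (x) by 212 mm (y) by 46 mm tall; walls and floor 6 mm thick, so inside 72 mm by 200 mm, inner floor 6 mm above the origin, rim 46 mm above it. The tin stands at its +y end; the rest, about 135 mm long, is free. The box lies on the robot's right-hand side, the samples on its left.
- tin_center (a point): Centre (half-way up) of a loose round aluminium tin, 56 mm in diameter, 40 mm tall, standing upright in the box near its +y end (its axis 66 to 70 mm from the middle of the box, within 6 mm of the centre line).

How it is judged:
By the outcome, as a careful person would: the job done as asked, in the order asked, and still so for the second after the job is handed in, with the robot touching nothing.
It also fails if it takes over 48 s, if anything falls off the work surface, if the arm or the gripper's body presses on something with over 40 N, if the wrist force passes 120 N, or if a joint passes its speed limit or range.

## Working session

There is one attempt and no reset: what is moved stays moved. The work goes in short steps, Python scripts to look and compute and a tool call to move; the robot and the scene stay as the last step left them, time stands still between calls to the robot, and variables do not carry over. Pictures are saved under pics/ and viewed, at most 10 in all, crops included, and the job is handed in when it is done.

Besides the shell and the picture viewer there is one more tool, called after "Emit:" as a command line: name --argument value ..., lists and objects as JSON in quotes. step_arm: Moves the arm, as the interface text tells. Its arguments: {"type":"object","properties":{"moves":{"type":"array"},"grip_force":{"type":"number"}},"required":["moves"]}

```bash
mkdir -p pics
python3 - <<'E'
from station import bot,capture,calibration
import cv2,numpy as np
for n in("side","top"):
    cv2.imwrite(f"pics/{n}0.png",capture(n)[:,:,::-1])
    c=calibration(n);R=cv2.Rodrigues(np.array(c["rvec"]))[0];print(n,-R.T@np.array(c["tvec"]).ravel(),R[2],c["K"],c["distortion"])
s=bot.get_state();print(s)
E
```

```text
side [0.35124536 0.47007406 0.59286608] [ 0.26222053 -0.61551465 -0.74322413] [[486.97432719   0.         278.98116832]
 [  0.         486.97432719 203.86622768]
 [  0.           0.           1.        ]] [-0.17979697  0.          0.          0.          0.        ]
top [ 0.40496604 -0.01436164  0.78887619] [ 0.17293707  0.02396707 -0.98464123] [[443.8623521    0.         279.39970493]
 [  0.         443.8623521  214.6518654 ]
 [  0.           0.           1.        ]] [-0.10625094  0.          0.          0.          0.        ]
{'clock': 0.1, 'joint_positions': array([-1.34261635e+00,  4.91462006e-01,  1.55935911e+00,  1.79334124e-05,
        1.09168409e+00, -1.05608556e-01]), 'joint_vel': array([ 9.22972338e-05, -4.07606706e-04, -1.51494848e-03,  2.13034221e-03,
        4.26629783e-06, -3.48508734e-04]), 'tau': array([ 4.78683374e-03, -6.13620615e+01, -2.58607543e+01,  6.94253622e-02,
        4.70460684e-02, -7.75748822e-05]), 'ee_pos': array([ 0.20474143, -0.59030577,  0.21415346]), 'eef_rot': array([ 9.86106033e-01,  1.66116476e-01, -2.00055343e-05, -4.55908446e-04]), 'force': array([-0.26549541, -0.12551435, -0.73460899]), 'ft_torque': array([-0.05081355,  0.02666102,  0.04868497]), 'grip_force': 0.0, 'opening': 0.09513010406282282}
```

View pics/side0.png

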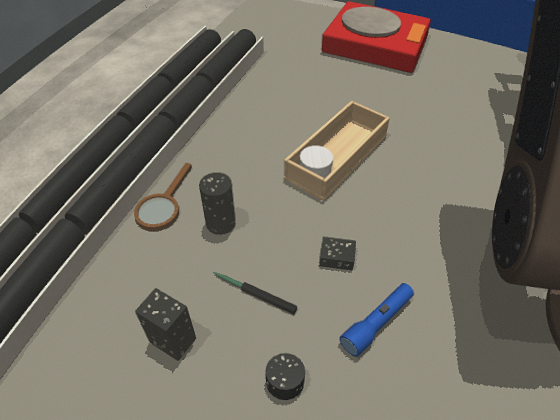

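View pics/top0.png

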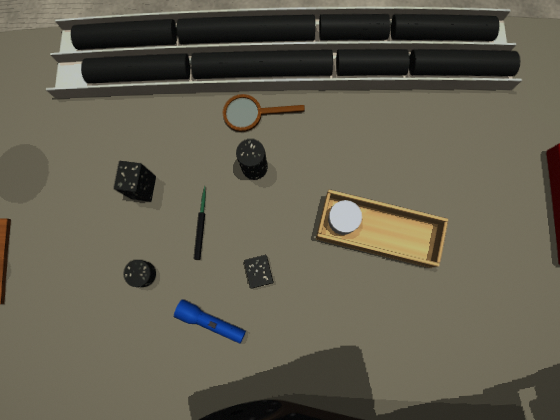

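Top view: the box is at about (382,229) with the tin at its left (+y) end (345,217). The tall stub is at (251,158), the tall block at (135,181). The bystanders are the short core (139,273) and the slab (259,271). The side view agrees: stub (217,203), block (166,323).

```bash
cat > h.py <<'E'
import cv2,numpy as np
from station import calibration
def cam(n):
    c=calibration(n);R=cv2.Rodrigues(np.array(c["rvec"]))[0];t=np.array(c["tvec"]).ravel()
    return np.array(c["K"]),np.array(c["distortion"]),R,t
def cast(n,px,z):
    K,d,R,t=cam(n);u=cv2.undistortPoints(np.array(px,float).reshape(-1,1,2),K,d)[:,0]
    r=np.c_[u,np.ones(len(u))]@R;C=-R.T@t
    return C+r*((z-C[2])/r[:,2])[:,None]
E
python3 - <<'E'
from h import *
top=cv2.imread("pics/top0.png");side=cv2.imread("pics/side0.png")
def crop(im,x,y):
    c=im[y:y+60,x:x+74];c=np.clip(255*(c/255.)**.5,0,255).astype(np.uint8)
    return cv2.resize(c,None,fx=5,fy=5,interpolation=cv2.INTER_NEAREST)
ts=[crop(top,215,130),crop(top,100,150),crop(side,180,170),crop(side,130,285)]
cv2.imwrite("pics/z.png",np.vstack([np.hstack(ts[:2]),np.hstack(ts[2:])]))
# crate: plywood colour
h=cv2.cvtColor(top,cv2.COLOR_BGR2HSV)
m=((h[...,0]>8)&(h[...,0]<30)&(h[...,1]>85)&(h[...,2]>90)).astype(np.uint8);m[:,:300]=0;m[:180]=0;m[280:]=0
p=cv2.findNonZero(m);r=cv2.minAreaRect(p);b=cv2.boxPoints(r);print(b)
w=cast("top",b,.046);print(w.round(4),w.mean(0));print(np.linalg.norm(np.diff(w,axis=0),axis=1))
e=max([w[1]-w[0],w[2]-w[1]],key=np.linalg.norm);print("yaw of long axis",np.degrees(np.arctan2(e[1],e[0])))
m=((h[...,1]<40)&(h[...,2]>130)).astype(np.uint8);m[:,:320]=0;m[:,375:]=0;m[:190]=0;m[250:]=0
c=max(cv2.findContours(m,0,1)[0],key=cv2.contourArea);(x,y),rr=cv2.minEnclosingCircle(c);print("tin",x,y,rr,cast("top",[(x,y)],.046))
print(cast("top",[(251,149)],.09),cast("side",[(216,182)],.09))
E
```

```text
[[316.2942  235.82355]
 [328.1765  188.29413]
 [450.52942 218.88235]
 [438.6471  266.41177]]
[[ 0.4984 -0.0581  0.046 ]
 [ 0.5802 -0.0804  0.046 ]
 [ 0.5241 -0.2885  0.046 ]
 [ 0.4437 -0.2624  0.046 ]] [ 0.51159809 -0.1723417   0.046     ]
[0.0847873  0.21551325 0.08450209]
yaw of long axis -105.09018101199256
tin 345.3594970703125 215.88677978515625 16.188352584838867 [[ 0.53177513 -0.10817563  0.046     ]]
[[0.63827897 0.04848753 0.09      ]] [[0.62965051 0.05000256 0.09      ]]
```

View pics/z.png

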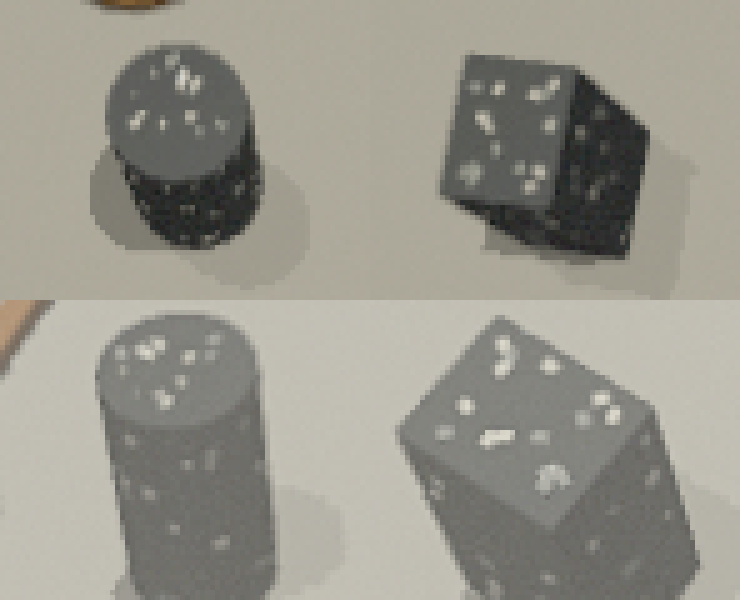

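The zoom shows the stub's top ellipse centred at about (250.2,151.9) in top and (215.1,183.7) in side. The block's top face corners are clear in both views.

Run:
```python
from h import *
print("stub",cast("top",[(250.2,151.9)],.09),cast("side",[(215.1,183.7)],.09))
for n,o,q in(("top",(99.5,149.5),[(97,52),(209,67),(183,207),(71,193)]),("side",(129.5,284.5),[(130,16),(285,107),(182,228),(27,132)])):
    w=cast(n,np.array(q)/5+o,.085)[:,:2];d=np.diff(np.vstack([w,w[:1]]),axis=0)
    print(n,w.mean(0),np.linalg.norm(d,axis=1),np.degrees(np.arctan2(d[:,1],d[:,0])))
# side crate
s=cv2.imread("pics/side0.png");h=cv2.cvtColor(s,cv2.COLOR_BGR2HSV)
m=((h[...,0]>8)&(h[...,0]<30)&(h[...,1]>85)).astype(np.uint8);m[:,:280]=0;m[:95]=0;m[200:]=0;m[:,395:]=0
c=cv2.convexHull(cv2.findNonZero(m));print(cv2.approxPolyDP(c,3,True)[:,0].tolist())
# top crate: long edges
t=cv2.imread("pics/top0.png");h=cv2.cvtColor(t,cv2.COLOR_BGR2HSV)
m=((h[...,0]>8)&(h[...,0]<30)&(h[...,1]>85)&(h[...,2]>90)).astype(np.uint8);m[:,:300]=0;m[:180]=0;m[280:]=0
c=cv2.convexHull(cv2.findNonZero(m));a=cv2.approxPolyDP(c,3,True)[:,0];print(a.tolist());print(cast("top",a,.046).round(4).tolist())
```

```text
stub [[0.63330265 0.04978989 0.09      ]] [[0.62922766 0.05357271 0.09      ]]
top [0.59889289 0.25666472] [0.03990428 0.04852932 0.03937493 0.0492093 ] [-99.07473047 172.4005528   81.89109699  -6.99668875]
side [0.59505577 0.25955907] [0.04869383 0.03866104 0.04812904 0.03889317] [172.14169177  80.94727558  -7.57285209 -98.21260584]
[[388, 118], [382, 139], [323, 199], [285, 178], [285, 159], [350, 102]]
[[447, 219], [437, 266], [317, 235], [328, 190]]
[[0.524, -0.2823, 0.046], [0.4445, -0.2596, 0.046], [0.4998, -0.0593, 0.046], [0.5772, -0.08, 0.046]]
```

Emit:
step_arm --moves '[[[0, 0, 0, 0, 0, -7, 95], [0, 0, 0, 0, 0, -7, 95], [0, 0, 0, 0, 0, -7, 95], [0, 0, 0, 0, 0, -7, 95], [0, 0, 0, 0, 0, -7, 95], [0, 0, 0, 0, 0, -7, 95], [0, 0, 0, 0, 0, -7, 95], [0, 0, 0, 0, 0, -7, 95]]]' --grip_force 25

```text
clock: 0.77
ee_pos: [0.2048, -0.5904, 0.2143]
eef_rot: [0.791, 0.612, 0.0, -0.0]
force: [-0.4, -0.0, 0.5]
opening: 0.0947
grip_force: 0.0
```

```bash
cat >> h.py <<'E'
from scipy.spatial.transform import Rotation as Ro
def rel(x,y,z):
    from station import bot
    s=bot.get_state();R=Ro.from_quat(s["eef_rot"]).as_matrix();print("yaw",np.degrees(np.arctan2(R[1,0],R[0,0])),"tcp",s["ee_pos"].round(4),"move mm",((R.T@(np.array([x,y,z])-s["ee_pos"]))*1000).round(1),"t",s["clock"],"F",s["force"].round(1),s["opening"],s["grip_force"])
E
python3 -c "
from h import *
w=cast('side',[(388,118),(350,102),(285,159)],.046);print(w,(w[0]+w[2])/2)
rel(.631,.0517,.214)"
```

```text
[[ 0.44330631 -0.25503694  0.046     ]
 [ 0.5219424  -0.27348492  0.046     ]
 [ 0.57400898 -0.07839489  0.046     ]] [ 0.50865764 -0.16671591  0.046     ]
yaw 75.46897721371053 tcp [ 0.2048 -0.5904  0.2143] move mm [7.285e+02 2.515e+02 6.000e-01] t 0.7667 F [-0.4 -0.   0.5] 0.09472734808618402 0.0
```

Emit:
step_arm --moves '[[[30, 10, 0, 0, 0, 0, 95], [30, 10, 0, 0, 0, 0, 95], [30, 10, 0, 0, 0, 0, 95], [30, 10, 0, 0, 0, 0, 95], [30, 10, 0, 0, 0, 0, 95], [30, 10, 0, 0, 0, 0, 95], [30, 10, 0, 0, 0, 0, 95], [30, 10, 0, 0, 0, 0, 95]]]'

```text
clock: 1.43
ee_pos: [0.3442, -0.3776, 0.2145]
eef_rot: [0.793, 0.61, -0.0, -0.0]
force: [0.3, -0.7, -0.1]
opening: 0.0954
grip_force: 0.0
```

Emit:
step_arm --moves '[[[30, 10, 0, 0, 0, 0, 95], [30, 10, 0, 0, 0, 0, 95], [30, 10, 0, 0, 0, 0, 95], [30, 10, 0, 0, 0, 0, 95], [30, 10, 0, 0, 0, 0, 95], [30, 10, 0, 0, 0, 0, 95], [30, 10, 0, 0, 0, 0, 95], [30, 10, 0, 0, 0, 0, 95]]]'

```text
clock: 2.1
ee_pos: [0.4832, -0.1662, 0.2145]
eef_rot: [0.793, 0.61, -0.0, -0.0]
force: [-0.2, -0.1, -0.6]
opening: 0.0948
grip_force: 0.0
```

Emit:
step_arm --moves '[[[30, 10, 0, 0, 0, 0, 95], [30, 10, 0, 0, 0, 0, 95], [30, 10, 0, 0, 0, 0, 95], [30, 10, 0, 0, 0, 0, 95], [30, 10, 0, 0, 0, 0, 95], [30, 10, 0, 0, 0, 0, 95], [20, 5, 0, 0, 0, 0, 95], [0, 0, 0, 0, 0, 0, 95]]]'

```text
clock: 2.77
ee_pos: [0.598, 0.012, 0.214]
eef_rot: [0.792, 0.611, 0.0, -0.0]
force: [0.2, 0.8, 0.7]
opening: 0.095
grip_force: 0.0
```

```bash
python3 -c "
from h import *
rel(.631,.0517,.05)"
```

```text
yaw 75.28954132721067 tcp [0.598 0.012 0.214] move mm [ 46.7  21.9 164. ] t 2.7667 F [0.2 0.8 0.7] 0.09497881075118357 0.0
```

Emit:
step_arm --moves '[[[23, 11, 0, 0, 0, 0, 95], [24, 11, 0, 0, 0, 0, 95], [0, 0, 25, 0, 0, 0, 95], [0, 0, 25, 0, 0, 0, 95], [0, 0, 15, 0, 0, 0, 95], [0, 0, 0, 0, 0, 0, 95]]]'

```text
clock: 3.27
ee_pos: [0.6283, 0.0482, 0.1462]
eef_rot: [0.793, 0.61, -0.002, -0.002]
force: [0.7, 0.5, 0.3]
opening: 0.0949
grip_force: 0.0
```

Run:
```python
from h import *
from station import capture
a=[cv2.resize(capture(n)[y:y+150,x:x+130,::-1],None,fx=3,fy=3) for n,x,y in(("side",150,90),("top",190,90))]
cv2.imwrite("pics/a.png",np.hstack(a));rel(.631,.0517,.05)
```

```text
yaw 75.101575654929 tcp [0.63   0.0482 0.1497] move mm [ 3.7  0.1 99.7] t 3.3667 F [-0.8  0.5  0.2] 0.09525875000026503 0.0
```

View pics/a.png

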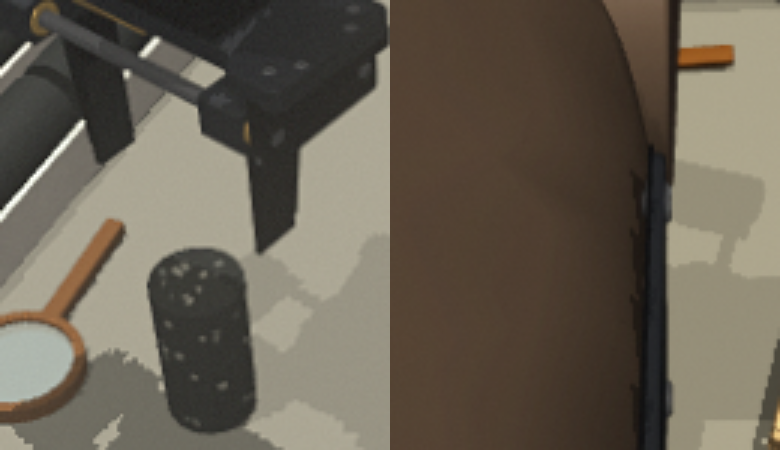

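Side view: the fingertips are at crop (98–133,153) and (262–297,240), midpoint about pixel (215.7,155.7), straight above the stub. The top view is occluded.

Run:
```python
from h import *
print(cast("side",[(215.7,155.7)],.1497),cast("side",[(215.1,183.7)],.09))
```

```text
[[0.6205948  0.05583983 0.1497    ]] [[0.62922766 0.05357271 0.09      ]]
```

Emit:
step_arm --moves '[[[3, 1, 15, 0, 0, 0, 95], [0, 0, 20, 0, 0, 0, 95], [0, 0, 20, 0, 0, 0, 95], [0, 0, 20, 0, 0, 0, 95], [0, 0, 15, 0, 0, 0, 95], [0, 0, 7, 0, 0, 0, 95], [0, 0, 0, 0, 0, 0, 95]]]'

```text
clock: 3.95
ee_pos: [0.6318, 0.051, 0.0524]
eef_rot: [0.793, 0.61, -0.0, -0.0]
force: [-0.1, -0.1, -0.1]
opening: 0.0951
grip_force: 0.0
```

Emit:
step_arm --moves '[[[0, 0, 0, 0, 0, 0, 60], [0, 0, 0, 0, 0, 0, 52], [0, 0, 0, 0, 0, 0, 46], [0, 0, 0, 0, 0, 0, 44], [0, 0, 0, 0, 0, 0, 42], [0, 0, 0, 0, 0, 0, 40], [0, 0, 0, 0, 0, 0, 40], [0, 0, 0, 0, 0, 0, 40]]]' --grip_force 25

```text
clock: 4.62
ee_pos: [0.6318, 0.0514, 0.0527]
eef_rot: [0.793, 0.61, -0.0, -0.0]
force: [0.9, -0.4, -1.5]
opening: 0.0479
grip_force: 25.0
```

Run:
```python
from h import *
rel(.6315,.0505,.15)
```

```text
yaw 75.12462998486126 tcp [0.6318 0.0514 0.0527] move mm [ -0.9  -0.1 -97.3] t 4.6167 F [ 0.9 -0.4 -1.5] 0.0479470618722663 25.02270609140396
```

Emit:
step_arm --moves '[[[0, 0, -5, 0, 0, 0, 40], [0, 0, -15, 0, 0, 0, 40], [0, 0, -20, 0, 0, 0, 40], [0, 0, -20, 0, 0, 0, 40], [0, 0, -20, 0, 0, 0, 40], [0, 0, -15, 0, 0, 0, 40], [0, 0, -5, 0, 0, 0, 40], [0, 0, 0, 0, 0, 0, 40]]]' --grip_force 35

```text
clock: 5.28
ee_pos: [0.6321, 0.0514, 0.1535]
eef_rot: [0.793, 0.61, 0.001, 0.0]
force: [1.1, -0.5, -5.8]
opening: 0.0475
grip_force: 35.0
```

Emit:
step_arm --moves '[[[-10, -3, 0, 0, 0, 0, 40], [-15, -4, 0, 0, 0, 0, 40], [-20, -5, 0, 0, 0, 0, 40], [-20, -5, 0, 0, 0, 0, 40], [-20, -5, 0, 0, 0, 0, 40], [-20, -5, 0, 0, 0, 0, 40], [-20, -5, 0, 0, 0, 0, 40], [-20, -5, 0, 0, 0, 0, 40]]]'

```text
clock: 5.95
ee_pos: [0.557, -0.0809, 0.1515]
eef_rot: [0.793, 0.609, -0.001, -0.001]
force: [-0.0, -0.7, -5.1]
opening: 0.0477
grip_force: 35.0
```

Emit:
step_arm --moves '[[[-20, -5, 0, 0, 0, 0, 40], [-20, -5, 0, 0, 0, 0, 40], [-20, -5, 0, 0, 0, 0, 40], [-15, -4, 0, 0, 0, 0, 40], [-15, -3, 0, 0, 0, 0, 40], [-8, -2, 0, 0, 0, 0, 40], [0, 0, 0, 0, 0, 0, 40], [0, 0, 0, 0, 0, 0, 40]]]'

```text
clock: 6.62
ee_pos: [0.51, -0.1681, 0.1522]
eef_rot: [0.793, 0.609, -0.0, -0.0]
force: [-0.0, 1.2, -5.5]
opening: 0.0479
grip_force: 35.0
```

Run:
```python
from h import *
from station import capture
rel(.5095,-.1705,.0587)
cv2.imwrite("pics/b.png",cv2.resize(capture("side")[40:220,240:440,::-1],None,fx=3,fy=3))
```

```text
yaw 75.04915876859887 tcp [ 0.51   -0.1681  0.1522] move mm [-2.5  0.2 93.5] t 6.6167 F [-0.   1.2 -5.5] 0.047857175171710405 34.983975291252136
```

View pics/b.png

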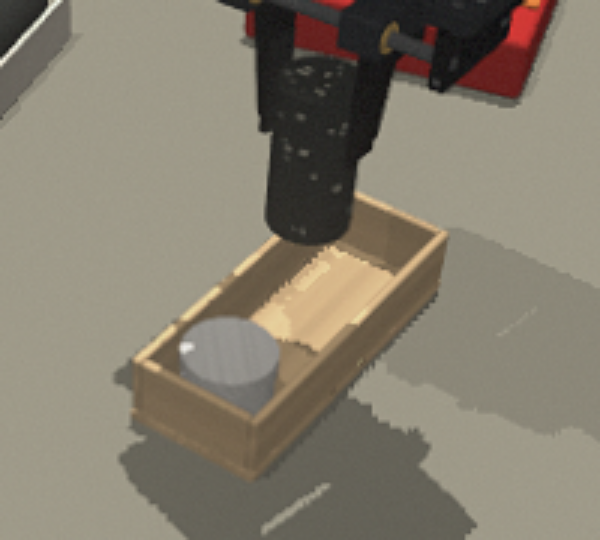

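The side view shows the stub upright in the grip, above the box. Its base is centred at about pixel (343,114), the tin is untouched at (316,158), and the box rim is clear.

Run:
```python
from h import *
print(cast("side",[(343,114)],.0995))
```

```text
[[ 0.50605931 -0.16379385  0.0995    ]]
```

Emit:
step_arm --moves '[[[-3, 1, 8, 0, 0, 0, 40], [0, 0, 15, 0, 0, 0, 40], [0, 0, 15, 0, 0, 0, 40], [0, 0, 15, 0, 0, 0, 40], [0, 0, 15, 0, 0, 0, 40], [0, 0, 10, 0, 0, 0, 40], [0, 0, 7, 0, 0, 0, 40], [0, 0, 3, 0, 0, 0, 40]]]'

```text
clock: 7.33
ee_pos: [0.5106, -0.1706, 0.0635]
eef_rot: [0.793, 0.61, -0.0, -0.001]
force: [-0.1, 1.1, -6.0]
opening: 0.0474
grip_force: 35.0
```

Emit:
step_arm --moves '[[[0, 0, 2, 0, 0, 0, 40], [0, 0, 1, 0, 0, 0, 40], [0, 0, 1, 0, 0, 0, 40], [0, 0, 1, 0, 0, 0, 40], [0, 0, 0, 0, 0, 0, 40]]]'

```text
clock: 7.75
ee_pos: [0.5109, -0.1711, 0.0599]
eef_rot: [0.793, 0.61, 0.0, 0.0]
force: [-0.4, 0.3, -4.7]
opening: 0.0475
grip_force: 35.0
```

Emit:
step_arm --moves '[[[0, 0, 0.5, 0, 0, 0, 40], [0, 0, 0.5, 0, 0, 0, 40], [0, 0, 0, 0, 0, 0, 40]]]'

```text
clock: 8.0
ee_pos: [0.5108, -0.171, 0.0587]
eef_rot: [0.793, 0.61, 0.0, 0.0]
force: [0.5, 0.1, -5.1]
opening: 0.0475
grip_force: 35.0
```

Emit:
step_arm --moves '[[[0, 0, 0.5, 0, 0, 0, 40], [0, 0, 0.5, 0, 0, 0, 40], [0, 0, 0, 0, 0, 0, 40]]]'

```text
clock: 8.25
ee_pos: [0.5107, -0.1711, 0.0586]
eef_rot: [0.793, 0.61, 0.0, 0.0]
force: [-3.1, 1.3, 7.5]
opening: 0.0475
grip_force: 35.0
```

Contact with the box floor. Release and rise.

Emit:
step_arm --moves '[[[0, 0, 0, 0, 0, 0, 50], [0, 0, 0, 0, 0, 0, 55], [0, 0, 0, 0, 0, 0, 65], [0, 0, 0, 0, 0, 0, 80], [0, 0, 0, 0, 0, 0, 80], [0, 0, 0, 0, 0, 0, 80]]]' --grip_force 15

```text
clock: 8.75
ee_pos: [0.5108, -0.1711, 0.0576]
eef_rot: [0.793, 0.61, -0.0, 0.0]
force: [-0.0, 0.6, -1.0]
opening: 0.0758
grip_force: 0.0
```

Emit:
step_arm --moves '[[[0, 0, -10, 0, 0, 0, 80], [0, 0, -15, 0, 0, 0, 80], [0, 0, -20, 0, 0, 0, 80], [0, 0, -20, 0, 0, 0, 80], [0, 0, -20, 0, 0, 0, 80], [0, 0, -15, 0, 0, 0, 95], [0, 0, 0, 0, 0, 0, 95]]]'

```text
clock: 9.33
ee_pos: [0.5118, -0.1714, 0.1611]
eef_rot: [0.793, 0.61, 0.001, 0.002]
force: [-0.0, -0.3, 0.5]
opening: 0.0885
grip_force: 0.0
```

Run:
```python
from h import *
rel(.5985,.2575,.16)
```

```text
yaw 75.13175284766203 tcp [ 0.5118 -0.1714  0.1611] move mm [436.8 -26.3   0.5] t 9.3333 F [-0.  -0.3  0.5] 0.08849023214779016 0.0
```

Emit:
step_arm --moves '[[[20, -2, 0, 0, 0, 0, 95], [30, -2, 0, 0, 0, 0, 95], [30, -2, 0, 0, 0, 0, 95], [30, -2, 0, 0, 0, 0, 95], [30, -2, 0, 0, 0, 0, 95], [30, -2, 0, 0, 0, 0, 95], [30, -2, 0, 0, 0, 0, 95], [30, -2, 0, 0, 0, 0, 95]]]'

```text
clock: 10.0
ee_pos: [0.5541, 0.0569, 0.1572]
eef_rot: [0.793, 0.61, -0.0, -0.0]
force: [0.6, 0.3, 0.5]
opening: 0.0946
grip_force: 0.0
```

Emit:
step_arm --moves '[[[30, -2, 0, 0, 0, 0, 95], [30, -2, 0, 0, 0, 0, 95], [30, -2, 0, 0, 0, 0, 95], [30, -2, 0, 0, 0, 0, 95], [30, -2, 0, 0, 0, 0, 95], [30, 0, 0, 0, 0, 0, 95], [0, 0, 0, 0, 0, -7, 95], [0, 0, 0, 0, 0, 0, 95]]]'

```text
clock: 10.67
ee_pos: [0.5904, 0.2333, 0.1567]
eef_rot: [0.751, 0.66, -0.001, -0.0]
force: [0.0, -0.1, -0.8]
opening: 0.0946
grip_force: 0.0
```

Run:
```python
from h import *
from station import capture
rel(.598,.2575,.052)
a=[cv2.resize(capture(n)[y:y+h,x:x+w,::-1],None,fx=3,fy=3) for n,x,y,w,h in(("side",90,180,130,190),("top",300,150,130,190))]
cv2.imwrite("pics/c.png",np.hstack(a))
```

```text
yaw 82.57874475547916 tcp [0.5904 0.2333 0.1567] move mm [ 25.    4.5 104.6] t 10.6667 F [ 0.  -0.1 -0.8] 0.09463263758628634 0.0
```

View pics/c.png

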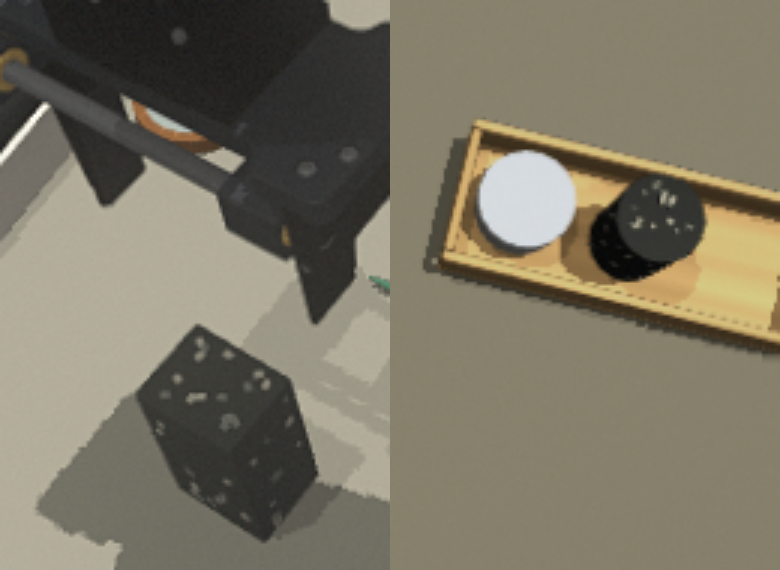

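The stub stands upright in the box at top-view pixel ~(385,227), clear of tin and walls. The open fingers (crop x 105 and 317) straddle the block, which lies about 25 mm further along tool x.

Emit:
step_arm --moves '[[[13, 2, 0, 0, 0, 0, 95], [12, 2, 5, 0, 0, 0, 95], [0, 0, 20, 0, 0, 0, 95], [0, 0, 20, 0, 0, 0, 95], [0, 0, 20, 0, 0, 0, 95], [0, 0, 20, 0, 0, 0, 95], [0, 0, 14, 0, 0, 0, 95], [0, 0, 6, 0, 0, 0, 95]]]'

```text
clock: 11.43
ee_pos: [0.5977, 0.2562, 0.0501]
eef_rot: [0.755, 0.656, -0.001, -0.001]
force: [0.2, 0.5, 0.2]
opening: 0.0955
grip_force: 0.0
```

Emit:
step_arm --moves '[[[0, 0, 0, 0, 0, 0, 65], [0, 0, 0, 0, 0, 0, 55], [0, 0, 0, 0, 0, 0, 49], [0, 0, 0, 0, 0, 0, 46], [0, 0, 0, 0, 0, 0, 44], [0, 0, 0, 0, 0, 0, 42], [0, 0, 0, 0, 0, 0, 42], [0, 0, 0, 0, 0, 0, 42]]]' --grip_force 25

```text
clock: 12.1
ee_pos: [0.598, 0.2561, 0.0529]
eef_rot: [0.754, 0.657, -0.0, -0.0]
force: [-3.5, 0.6, 3.3]
opening: 0.05
grip_force: 25.0
```

Run:
```python
from h import *
rel(.510-.0166,-.1685-.062,.15)
```

```text
yaw 82.11661810149438 tcp [0.598  0.2561 0.0529] move mm [-496.4  -36.9  -97. ] t 12.1 F [-3.5  0.6  3.3] 0.050042655657894924 25.000284612178802
```

Emit:
step_arm --moves '[[[0, 0, -5, 0, 0, 0, 42], [0, 0, -15, 0, 0, 0, 42], [0, 0, -25, 0, 0, 0, 42], [0, 0, -25, 0, 0, 0, 42], [0, 0, -25, 0, 0, 0, 42], [0, 0, -25, 0, 0, 0, 42], [0, 0, -20, 0, 0, 0, 42], [0, 0, -10, 0, 0, 0, 42]]]' --grip_force 35

```text
clock: 12.77
ee_pos: [0.5987, 0.2563, 0.2051]
eef_rot: [0.754, 0.657, 0.001, 0.001]
force: [0.6, 0.4, -5.5]
opening: 0.0501
grip_force: 35.0
```

Emit:
step_arm --moves '[[[0, 0, 0, 0, 0, 3.5, 42], [0, 0, 0, 0, 0, 3.5, 42], [-10, 0, 0, 0, 0, 0, 42], [-20, 1, 0, 0, 0, 0, 42], [-25, 1, 0, 0, 0, 0, 42], [-25, 1, 0, 0, 0, 0, 42], [-25, 1, 0, 0, 0, 0, 42], [-25, 1, 0, 0, 0, 0, 42]]]'

```text
clock: 13.43
ee_pos: [0.5687, 0.1276, 0.2018]
eef_rot: [0.792, 0.61, -0.001, -0.0]
force: [0.2, 0.5, -5.8]
opening: 0.05
grip_force: 35.0
```

Emit:
step_arm --moves '[[[-25, 1, 0, 0, 0, 0, 42], [-25, 1, 0, 0, 0, 0, 42], [-25, 1, 0, 0, 0, 0, 42], [-25, 1, 0, 0, 0, 0, 42], [-25, 2, 0, 0, 0, 0, 42], [-25, 2, 0, 0, 0, 0, 42], [-25, 2, 0, 0, 0, 0, 42], [-25, 2, 0, 0, 0, 0, 42]]]'

```text
clock: 14.1
ee_pos: [0.5288, -0.0686, 0.202]
eef_rot: [0.792, 0.61, -0.0, -0.0]
force: [0.5, -0.5, -5.3]
opening: 0.0499
grip_force: 35.0
```

Emit:
step_arm --moves '[[[-25, 2, 0, 0, 0, 0, 42], [-25, 2, 0, 0, 0, 0, 42], [-25, 2, 0, 0, 0, 0, 42], [-25, 2, 0, 0, 0, 0, 42], [-25, 0, 0, 0, 0, 0, 42], [-15, 0, 0, 0, 0, 0, 42], [-10, 0, 0, 0, 0, 0, 42], [0, 0, 0, 0, 0, 0, 42]]]'

```text
clock: 14.77
ee_pos: [0.4982, -0.2158, 0.2021]
eef_rot: [0.793, 0.609, -0.0, -0.0]
force: [0.2, -0.2, -6.2]
opening: 0.05
grip_force: 35.0
```

Run:
```python
from h import *
from station import capture
rel(.510-.0166,-.1685-.062,.0589)
cv2.imwrite("pics/d.png",cv2.resize(capture("side")[20:210,240:440,::-1],None,fx=3,fy=3))
```

```text
yaw 75.08799219008492 tcp [ 0.4982 -0.2158  0.2021] move mm [-15.4  -0.7 143.2] t 14.7667 F [ 0.2 -0.2 -6.2] 0.050035402783640916 34.99750792980194
```

View pics/d.png

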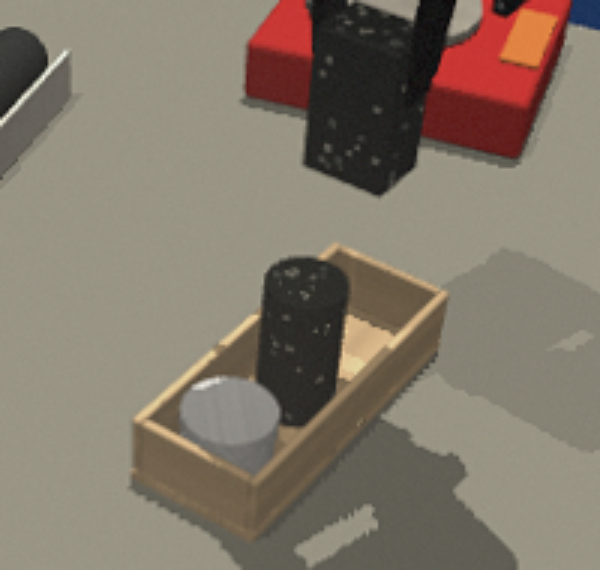

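The block hangs upright in the grip, bottom corners at crop (304,167), (380,194), (416,170). The stub stands clear of the tin, and the free end beyond it is open.

Run:
```python
from h import *
w=cast("side",np.array([(304,167),(380,194),(416,170)])/3+(240,20),.1492);c=(w[0]+w[2])/2
R=np.array([[.257,.966],[.966,-.257]])
print(c,np.linalg.norm(np.diff(w,axis=0),axis=1),"offset from crate centre (cy,cx) mm",R@(c[:2]-[.5087,-.1667])*1000, "tcp", R@(np.array([.4982,-.2158])-[.510,-.1685])*1000)
```

```text
[ 0.49558059 -0.20926531  0.1492    ] [0.04614638 0.03339792] offset from crate centre (cy,cx) mm [-44.4897766   -1.73406459] tcp [-48.7244   0.7573]
```

Emit:
step_arm --moves '[[[-8, 0, 0, 0, 0, 0, 42], [-8, 0, 5, 0, 0, 0, 42], [0, 0, 15, 0, 0, 0, 42], [0, 0, 20, 0, 0, 0, 42], [0, 0, 20, 0, 0, 0, 42], [0, 0, 15, 0, 0, 0, 42], [0, 0, 5, 0, 0, 0, 42], [0, 0, 0, 0, 0, 0, 42]]]'

```text
clock: 15.48
ee_pos: [0.4947, -0.2293, 0.1214]
eef_rot: [0.792, 0.61, -0.0, -0.001]
force: [0.2, 0.7, -5.2]
opening: 0.0495
grip_force: 35.0
```

Run:
```python
from h import *
from station import capture
rel(.510-.0166,-.1685-.062,.0589)
cv2.imwrite("pics/e.png",cv2.resize(capture("side")[50:210,260:410,::-1],None,fx=3,fy=3))
```

```text
yaw 75.16222272089288 tcp [ 0.4947 -0.2293  0.1214] move mm [-1.5 -0.8 62.5] t 15.4833 F [ 0.2  0.7 -5.2] 0.0495104568921961 34.99774932861328
```

View pics/e.png

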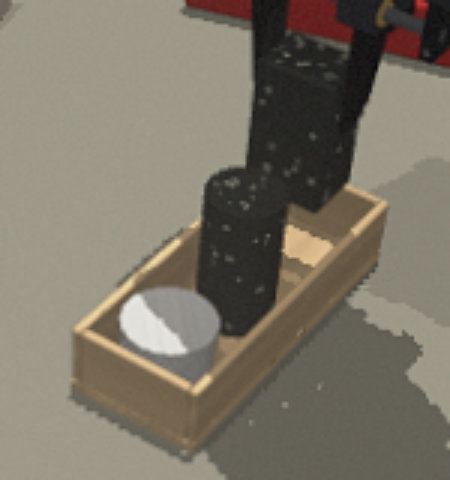

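The block is lined up over the free end behind the stub, its lower corner at crop (318,210), inside the walls. Lowering.

Emit:
step_arm --moves '[[[-1, 0, 5, 0, 0, 0, 42], [0, 0, 10, 0, 0, 0, 42], [0, 0, 12, 0, 0, 0, 42], [0, 0, 12, 0, 0, 0, 42], [0, 0, 10, 0, 0, 0, 42], [0, 0, 6, 0, 0, 0, 42], [0, 0, 2, 0, 0, 0, 42], [0, 0, 0, 0, 0, 0, 42]]]'

```text
clock: 16.2
ee_pos: [0.4948, -0.2306, 0.0653]
eef_rot: [0.793, 0.61, -0.0, -0.0]
force: [0.3, -0.0, -5.7]
opening: 0.0495
grip_force: 35.0
```

Emit:
step_arm --moves '[[[0, 0, 1, 0, 0, 0, 42], [0, 0, 1, 0, 0, 0, 42], [0, 0, 1, 0, 0, 0, 42], [0, 0, 0.5, 0, 0, 0, 42], [0, 0, 0, 0, 0, 0, 42]]]'

```text
clock: 16.62
ee_pos: [0.4949, -0.2307, 0.0623]
eef_rot: [0.793, 0.61, 0.0, 0.0]
force: [0.7, 0.3, -5.0]
opening: 0.0498
grip_force: 35.0
```

Emit:
step_arm --moves '[[[0, 0, 1, 0, 0, 0, 42], [0, 0, 1, 0, 0, 0, 42], [0, 0, 0.5, 0, 0, 0, 42], [0, 0, 0.5, 0, 0, 0, 42], [0, 0, 0, 0, 0, 0, 42]]]'

```text
clock: 17.03
ee_pos: [0.4948, -0.2306, 0.059]
eef_rot: [0.793, 0.61, -0.0, -0.0]
force: [-0.7, 0.8, -5.1]
opening: 0.0499
grip_force: 35.0
```

Emit:
step_arm --moves '[[[0, 0, 0.5, 0, 0, 0, 42], [0, 0, 0.5, 0, 0, 0, 42], [0, 0, 0, 0, 0, 0, 42]]]'

```text
clock: 17.28
ee_pos: [0.4948, -0.2306, 0.0588]
eef_rot: [0.793, 0.61, 0.0, 0.0]
force: [-2.2, 0.5, 4.5]
opening: 0.0495
grip_force: 35.0
```

Emit:
step_arm --moves '[[[0, 0, 0, 0, 0, 0, 52], [0, 0, 0, 0, 0, 0, 57], [0, 0, 0, 0, 0, 0, 67], [0, 0, 0, 0, 0, 0, 80], [0, 0, 0, 0, 0, 0, 80], [0, 0, 0, 0, 0, 0, 80]]]' --grip_force 15

```text
clock: 17.78
ee_pos: [0.4949, -0.2307, 0.0581]
eef_rot: [0.793, 0.61, 0.0, 0.0]
force: [0.2, 0.2, -1.0]
opening: 0.0769
grip_force: 0.0
```

Emit:
step_arm --moves '[[[0, 0, -10, 0, 0, 0, 80], [0, 0, -20, 0, 0, 0, 80], [0, 0, -25, 0, 0, 0, 80], [0, 0, -25, 0, 0, 0, 80], [0, 0, -25, 0, 0, 0, 80], [0, 0, -20, 0, 0, 0, 80], [0, 0, -15, 0, 0, 0, 80], [0, 0, 0, 0, 0, 0, 80]]]'

```text
clock: 18.45
ee_pos: [0.4957, -0.2311, 0.2018]
eef_rot: [0.793, 0.61, 0.001, 0.003]
force: [0.0, 0.1, -0.3]
opening: 0.0803
grip_force: 0.0
```

Run:
```python
from h import *
from station import capture
rel(.51,-.23,.2)
cv2.imwrite("pics/f.png",cv2.resize(capture("side")[50:210,260:410,::-1],None,fx=3,fy=3))
```

```text
yaw 75.12989429802653 tcp [ 0.4957 -0.2311  0.2018] move mm [ 4.7 13.5  1.8] t 18.45 F [ 0.   0.1 -0.3] 0.08031980446019242 0.0
```

View pics/f.png

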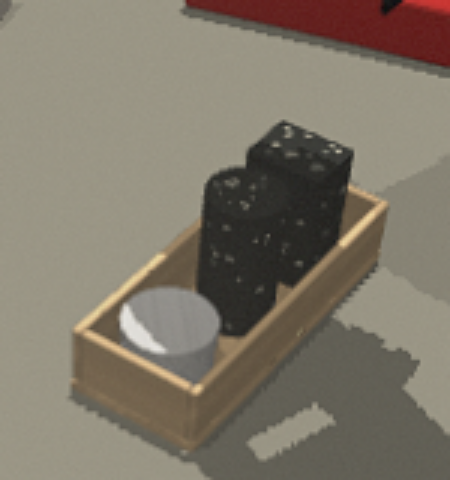

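The stub (crop (238,250)) and the block (crop (300,200)) both stand upright in the box beside the tin (170,325), and the gripper is clear.

```bash
python3 -c "
from station import ticket
print(ticket.finish_job())"
```

```text
the job is handed in; nothing more can be done
None
```

The tall stub and the tall block were set down gently and stand upright in the box beside the tin, which is still standing; the job was handed in at about 18.5 s, but no verdict came back.

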